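# Stand the price tile and hold the bag clip open around its side edge

### The job

Take the slate price tile that leans on the little easel and stand it upright by itself on its bottom edge, centred on the dark stripe of the wooden board and in line with the stripe. Then pick up the orange bag clip, squeeze its handles so its jaws gape wide, and slip them around one of the two upright side edges of the tile, so that they gape on both sides of it without touching it, ready for a tag to be tucked in. Finish while still holding the clip squeezed open there in the air; do not let go, and leave the bell, the jar and the ramekin where they are.

Things in the scene. Friction and masses are not known exactly. Their poses are not given: they have to be found in the camera images.
- tile: Loose dark slate tile, 110 mm wide, 100 tall, 10 thick, 210 to 325 g; pale frame and round picture on its front. Origin: centre of its bottom edge face. x: out of the front (thickness), y: width, z: up the tile. At the start it leans on the easel 0.52 rad from upright, top towards the robot's side, front looking up and away from the robot.
- tile_top (a point): Middle of the tile's top edge, 100 mm up from its origin. The top 44 mm stand free above the easel's back: the tile can be pinched across its thickness here with the gripper tilted along the tile (pointing down and away from the robot).
- tile_side_a (a point): Middle of the tile's side edge at its +y end, 55 mm from the middle, half way up.
- tile_side_b (a point): Middle of the tile's side edge at its -y end, 55 mm from the middle, half way up.
- easel: Small light-wood easel, fixed, 120 x 100 mm foot, about 80 mm high; origin under the centre of its foot, x away from the robot's side. The tile rests in it on a narrow sloping ledge against a sloping back 56 mm long; it is lifted out along its own slope.
- board: Wooden display board, fixed, 100 mm (x) by 190 mm (y), 18 mm thick. Origin: centre of its underside, z up. A dark stripe 26 mm wide and 140 mm long runs along its y axis through the middle of its top: the tile stands on it with its width along the stripe.
- clip: Loose orange sprung bag clip lying on its side, about 110 mm long, 26 high, 40 g: two levers on a steel coil. Origin: coil axis, at the underside; x: towards the jaws, z: up the coil axis. Squeezing the handles together swings the jaws apart from touching to about 31 mm between their tips, 51 mm ahead of the coil.
- clip_mouth (a point): Point midway between the jaw tips when they gape: 50 mm ahead of the coil along the clip's x, 13 mm above its underside.
- clip_grip (a point): Midpoint between the handles' round upright bosses (12 mm in diameter, 20 mm either side in y, 52 mm over both at rest, 27 mm squeezed to the stop): 42 mm behind the coil, 13 mm above the underside. The spring pushes back about 4 N a boss at first, 10 N at the stop; let go, it snaps shut.
- clip_left (a joint): Swing of the lever on the clip's +y side: 0 rad shut, 0.30 rad wide open (stop). Both levers move together.
- clip_right (a joint): Swing of the lever on the clip's -y side: 0 rad shut, 0.30 rad wide open (stop).
- bell: Chrome service bell, 84 mm across, 62 mm high; bystander. Origin: centre of its underside.
- jar: Green glass jar with a brass lid, 60 mm across, 85 mm high; bystander. Origin: centre of its underside.
- ramekin: White bowl, 76 mm across, 40 mm high; bystander. Origin: centre of its underside.
Things that resemble listed ones, but are neither listed nor needed, are in the scene too. What is shaped like the tile but blue or red is not meant.

How it is judged:
By the outcome, as a careful person would: the job done as asked, in the order asked, and still so for the second after the job is handed in, while the arm keeps its last pose, push and grip.
It also fails if it takes over 56 s, if anything falls off the work surface, if the arm or the gripper's body presses on something with over 40 N, if the wrist force passes 120 N, or if a joint passes its speed limit or range.

### The arm

A 7-joint arm with a two-finger parallel gripper is mounted at the origin on the work surface. World frame = base frame: x ahead of the robot, y to its left, z up, the work surface at z = 0. Lengths are in m, angles in degrees, forces in N, time in s.
With the tool pointing down it reaches from about 0.35 to 0.9 m from the base axis. Payload 7.2 kg.
Tool frame: the origin (TCP) lies at the very end of the fingers, on their centre line; the grasp point (between the pads) lies 19 mm behind it; z points along the fingers, y is the line along which they close (so a half turn about z gives the same grasp; the last joint's range is limited). The gripper opens to 85 mm and grips with 20 to 120 N. Pads are 22 mm wide; open, the fingers measure 114 mm over their backs; the gripper's body (76 mm by 85 mm) begins 54 mm behind the grasp point. The pads swing forward as they close: fully open they stand 13 mm farther back than shut.
Start: joints at [61.18, 23.554, -0.728, 91.456, 0.321, 64.991, -4.71], TCP at [0.263, -0.567, 0.231] pointing down, gripper open.
Joint ranges: [-169.25, 169.25], [-16.82, 113.86], [-84.01, 82.57], [7.8, 145.47], [-59.2, 239.2], [7.22, 106.19], [-163.78, 163.78]. Speed limits (degrees/s): [136.94, 136.94, 172.46, 172.46, 180, 180, 180].

### API

Orientations are given as a 3x3 rotation matrix whose columns are the frame's x, y, z axes.
In Python, from rig import bot gives the robot as it stands.
- The arm moves only by the tool carry_out, never from a script. Its argument "motion" is a list that holds one entry, the list of rows, each a list of 7 numbers: the shift along the tool's x, y, z in cm, then the turn, a rotation vector about the tool's x, y, z in degrees, then the opening, from 0 (shut) to 1 (fully open). A call has 1 to 12 rows; each row shifts and turns the commanded pose from where the row before left it, along the tool's axes as they then stand; what a row does not reach is not made up. A row lasts 1/12 s, in which the tool goes at most 41.7 mm and 7.16 degrees, less where a joint would pass 70% of its speed; a pose out of reach is approached as far as the arm can. A call with a gripper value outside its range is refused whole. The fingers move at their own pace and stop on an object; "squeeze" is the grip in N (left out, the last holds). Time passes only in rows, so rows that do not move let the fingers close. It gives the time, the measured TCP pose, the force, the opening and the grip force at its end, in the units of the state.
- bot.state(): the state, without advancing time (a new reading comes with each control period).
- bot.capture(name): name is "scene" or "top"; returns a dict with "image" (400x640x3 uint8, red, green, blue), "fx", "fy", "cx", "cy" (pixels), "dist" ([k1, k2, p1, p2, k3] as OpenCV has them; the pictures are not rectified), "eye" and "rotation" of the camera in the world. Camera axes: x right, y down, z forward; pixel columns grow to the right and rows downward; lengths in m; the calibration is good to about 2 mm. A picture is of the moment at which its call begins. There is no depth.
- bot.hand_in(): hands the job in; it is judged then, once.
The state is a dict: "time": time; "joint_positions": joint angles; "joint_vel": joint speeds; "joint_efforts": joint torques, N m; "ee_pos": TCP position; "tool_rot": TCP orientation; "wrist_force": force on the tool from outside, world axes, zero at the start; "ft_torque": the same for the moment, N m; "finger_gap": finger opening in m; "gripper_force": force on a finger pad.
Only numpy, scipy, OpenCV 4.12 (cv2) and the standard library are available. Lean on these libraries where they do the work, as an engineer would, in place of code of your own. Each camera call takes 0.05 s, during which the arm holds its last target. There are 200 camera calls.

## Working session

There is one attempt and no reset: what is moved stays moved. The work goes in short steps, Python scripts to look and compute and a tool call to move; the robot and the scene stay as the last step left them, time stands still between calls to the robot, and variables do not carry over. Pictures are saved under pics/ and viewed, at most 13 in all, crops included, and the job is handed in when it is done.

Besides the shell and the picture viewer there is one more tool, called after "Request:" as name(argument=value, ...) on one line, values as JSON. carry_out: Moves the arm, as the interface text tells. Its arguments: {"type":"object","properties":{"motion":{"type":"array","items":{"type":"array","items":{"type":"array","items":{"type":"number"}}}},"squeeze":{"type":"number"}},"required":["motion"]}

```bash
mkdir -p pics
python3 - <<'E'
from rig import bot
import cv2,numpy as np
for n in("scene","top"):
    c=bot.capture(n); cv2.imwrite(f"pics/{n}0.png",c["image"][:,:,::-1])
    print(n,[c[k] for k in("fx","fy","cx","cy","dist")],np.round(c["eye"],4),np.round(c["rotation"],4).tolist())
s=bot.state(); print(s)
E
```

```text
scene [373.629523731432, 373.629523731432, 322.9563579394264, 200.39439348209103, array([-0.02674368,  0.        ,  0.        ,  0.        ,  0.        ])] [ 1.185  -0.3344  0.6668] [[0.526, 0.5138, -0.6777], [0.8504, -0.3293, 0.4104], [-0.0123, -0.7922, -0.6102]]
top [405.3746831077061, 405.3746831077061, 322.38867700458394, 204.84093584512675, array([0.03339089, 0.        , 0.        , 0.        , 0.        ])] [0.5221 0.0509 1.2194] [[0.0246, -0.9993, 0.0282], [-0.9997, -0.0245, 0.0046], [-0.0039, -0.0283, -0.9996]]
{'time': 0.1, 'joint_positions': array([61.18048975, 23.59697771, -0.72943237, 91.49829647,  0.32219491,
       64.99027659, -4.70883573]), 'joint_vel': array([ 0.02649525, -0.10852463, -0.01195052, -0.21408886,  0.01893411,
       -0.03508629, -0.04682136]), 'joint_efforts': array([ 2.90001582e-03, -6.01829839e+01,  6.84139542e-01, -3.00089371e+01,
        1.39894662e-02,  6.35232136e-03,  8.58575777e-05]), 'ee_pos': array([ 0.26305049, -0.56646427,  0.23052712]), 'tool_rot': array([[ 9.06928111e-01,  4.21284804e-01, -7.17345943e-04],
       [ 4.21285399e-01, -9.06927232e-01,  1.26856148e-03],
       [-1.16154895e-04, -1.45270144e-03, -9.99998938e-01]]), 'wrist_force': array([0.29153367, 0.54096767, 0.72543289]), 'ft_torque': array([-0.00815067,  0.0130673 ,  0.02017952]), 'gripper_force': 0.0, 'finger_gap': 0.0855096601699364}
```

View pics/scene0.png

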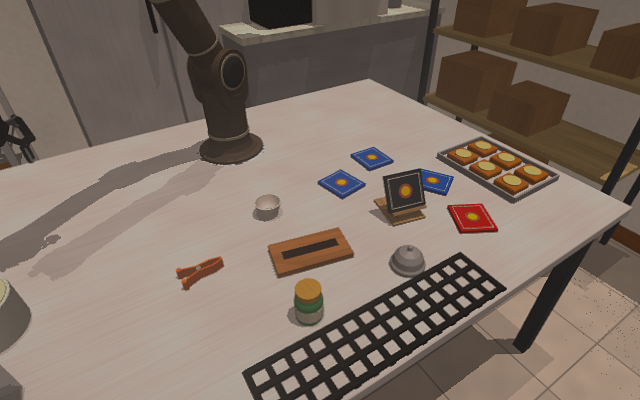

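View pics/top0.png

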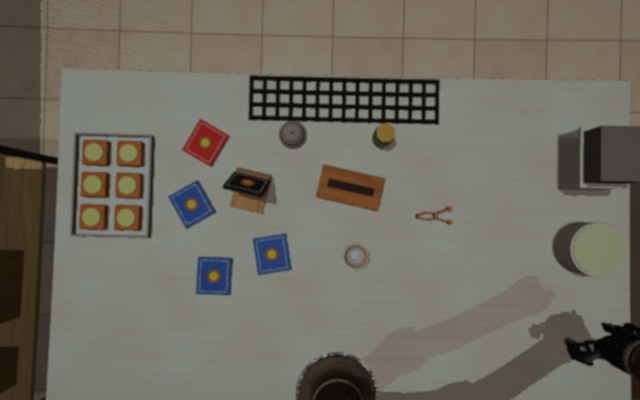

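The scene view shows the tile at (405,190) on the easel, the board stripe at (310,249) and the clip at (200,271). In the top view they are at (247,183), (351,185) and (435,215).

```bash
cat > h.py <<'E'
import cv2,numpy as np
from rig import bot
def ray(c,p):
    K=np.array([[c["fx"],0,c["cx"]],[0,c["fy"],c["cy"]],[0,0,1]])
    q=cv2.undistortPoints(np.array(p,float).reshape(-1,1,2),K,np.array(c["dist"])).reshape(-1,2)
    d=np.c_[q,np.ones(len(q))]@np.array(c["rotation"]).T
    return d/np.linalg.norm(d,axis=1)[:,None]
def plane(c,p,z):
    d=ray(c,p); e=np.array(c["eye"]); return e+d*((z-e[2])/d[:,2])[:,None]
def tri(c1,p1,c2,p2):
    out=[]
    for a,b in zip(ray(c1,p1),ray(c2,p2)):
        A=[np.eye(3)-np.outer(v,v) for v in(a,b)]
        x=np.linalg.solve(A[0]+A[1],A[0]@c1["eye"]+A[1]@c2["eye"])
        out.append(np.r_[x,np.linalg.norm(A[0]@(x-c1["eye"]))*1000])
    return np.array(out)
def crop(im,x,y,w,h,s): return cv2.resize(im[y:y+h,x:x+w,::-1],None,fx=s,fy=s,interpolation=cv2.INTER_CUBIC)
E
python3 - <<'E'
from h import *
s=bot.capture("scene");t=bot.capture("top")
A=np.hstack([crop(s["image"],365,160,80,60,5),crop(t["image"],210,150,80,60,5)])
B=np.hstack([crop(s["image"],165,245,80,60,5),crop(t["image"],395,185,80,60,5)])
cv2.imwrite("pics/m1.png",np.vstack([A,B]))
np.save("cam.npy",{"s":s,"t":t},allow_pickle=True)
hs=cv2.cvtColor(t["image"],cv2.COLOR_RGB2HSV)
im=t["image"].astype(int)
# stripe
r=np.zeros(im.shape[:2],bool); r[155:220,310:395]=1
m=(r&(im.sum(2)<150)).astype(np.uint8)
n,l,st,ce=cv2.connectedComponentsWithStats(m); k=1+np.argmax(st[1:,4]); print(st[k],ce[k])
rect=cv2.minAreaRect(np.argwhere(l==k)[:,::-1].astype(np.float32)); 
bp=plane(t,cv2.boxPoints(rect),.018); print(rect,bp.round(4).tolist(),bp.mean(0))
mb=(r&(hs[...,1]>110)).astype(np.uint8)|m
n,l,st,ce=cv2.connectedComponentsWithStats(mb); k=1+np.argmax(st[1:,4]);
rect=cv2.minAreaRect(np.argwhere(l==k)[:,::-1].astype(np.float32)); bp=plane(t,cv2.boxPoints(rect),.018); print(rect,bp.round(4).tolist(),bp.mean(0))
E
```

```text
[327 179  47  18 392] [350.40816327 187.10969388]
((350.30010986328125, 187.12815856933594), (46.86067199707031, 8.486818313598633), 12.339088439941406) [[0.6114, 0.0455, 0.018], [0.6362, 0.0407, 0.018], [0.6097, -0.0957, 0.018], [0.585, -0.0908, 0.018]] [ 0.61060261 -0.0250541   0.018     ]
((350.26788330078125, 187.40028381347656), (62.935302734375, 32.534976959228516), 12.757532119750977) [[0.5808, 0.076, 0.018], [0.6757, 0.057, 0.018], [0.6387, -0.126, 0.018], [0.5441, -0.1067, 0.018]] [ 0.60983454 -0.0249295   0.018     ]
```

View pics/m1.png

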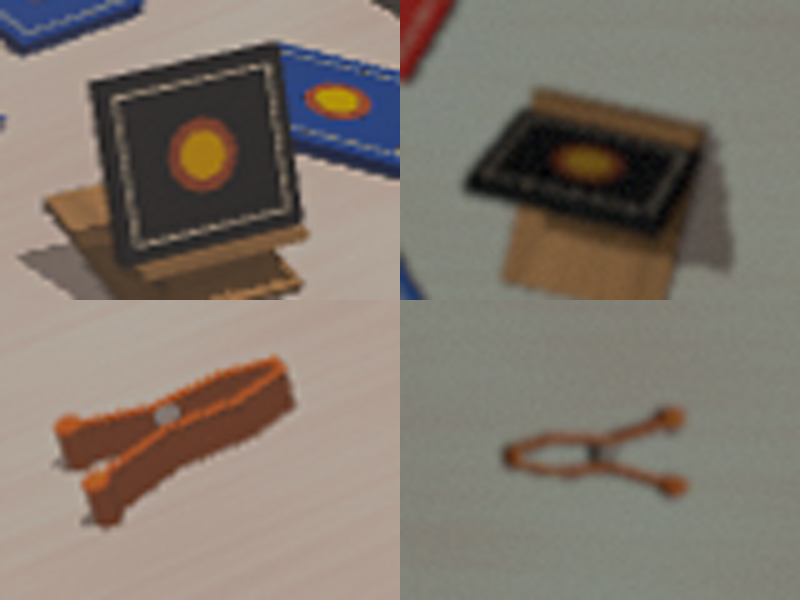

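The mosaic shows the tile seated in the easel, with its front disc at about scene px (405.6,191) and top px (247,182). The clip's jaws point to the left (+y) in the top view, and its bosses are at about (449.5,208.5) and (450,222).

Run:
```python
from h import *
d=np.load("cam.npy",allow_pickle=True).item(); s,t=d["s"],d["t"]
def blob(m):
    n,l,st,ce=cv2.connectedComponentsWithStats(m.astype(np.uint8)); k=1+np.argmax(st[1:,4]); return ce[k],(l==k).astype(np.uint8)
def roi(c,x,y,w,h):
    r=np.zeros((400,640),bool); r[y:y+h,x:x+w]=1; return r
def cen(c,r):
    h=cv2.cvtColor(c["image"],cv2.COLOR_RGB2HSV)
    return blob(r&(h[...,0]<32)&(h[...,1]>150)&(h[...,2]>60))[0]
rs=roi(s,394,178,24,24); rt=roi(t,233,174,28,16)
ps,pt=cen(s,rs),cen(t,rt); print("disc",ps,pt,tri(s,[ps],t,[pt]).round(4))
cs=[]
for c,r in((s,roi(s,370,164,60,52)),(t,roi(t,215,165,56,34))):
    im=c["image"].astype(int); m=blob(r&(im.max(2)<75))[1]
    m=cv2.morphologyEx(m,cv2.MORPH_CLOSE,np.ones((9,9),np.uint8))
    k=max(cv2.findContours(m,0,1)[0],key=cv2.contourArea); hull=cv2.convexHull(k)
    q=cv2.approxPolyN(hull,4) if hasattr(cv2,"approxPolyN") else cv2.approxPolyDP(hull,4,True)
    print(q.reshape(-1,2).tolist())
h=cv2.cvtColor(t["image"],cv2.COLOR_RGB2HSV)
m=(roi(t,405,195,60,40)&(h[...,0]<20)&(h[...,1]>110)).astype(np.uint8)
p=np.argwhere(m)[:,::-1]; print(p.min(0),p.max(0))
for a,b in((442,207),(442,217)):
    mm=roi(t,445,b-7 if b<210 else 216,12,13)&(m>0); q=np.argwhere(mm)[:,::-1].mean(0); print("boss",q,plane(t,[q],.026).round(4))
mm=roi(t,414,205,10,20)&(m>0);q=np.argwhere(mm)[:,::-1]; print("tip",q.min(0),q[q[:,0]==q[:,0].min()].mean(0),plane(t,[q[q[:,0]==q[:,0].min()].mean(0)],.026))
```

```text
disc [405.13076923 190.44615385] [247.04477612 182.08955224] [[0.6128 0.2695 0.0782 0.689 ]]
[[421, 201], [393, 208], [389, 180], [417, 173]]
[[272, 177], [265, 202], [221, 187], [234, 171]]
[416 207] [451 223]
boss [447.94736842 208.57894737] [[ 0.5538 -0.3119  0.026 ]]
boss [448.22222222 221.44444444] [[ 0.5162 -0.3133  0.026 ]]
tip [416 213] [416.  215.5] [[ 0.53122445 -0.21910892  0.026     ]]
```

```bash
cat >> h.py <<'E'
from scipy.linalg import logm,expm
from scipy.spatial.transform import Rotation as Ro
def T(R,p):
    M=np.eye(4); M[:3,:3]=R; M[:3,3]=p; return M
def go(P,N,screw=True):
    s=bot.state(); C=T(s["tool_rot"],s["ee_pos"]); D=np.linalg.inv(C)@P
    tot=np.r_[D[:3,3]*100,Ro.from_matrix(D[:3,:3]).as_rotvec(degrees=True)]
    E=expm(np.real(logm(D))/N)
    print("total",tot.round(3),"row",np.r_[E[:3,3]*100,Ro.from_matrix(E[:3,:3]).as_rotvec(degrees=True)].round(3),
      "pos",s["ee_pos"].round(4),"t",s["time"],"gap",s["finger_gap"].round(4),"F",s["wrist_force"].round(1),s["gripper_force"])
psi=np.radians(-11.); th=.52
def tileR(th=th,psi=psi):
    u=np.array([np.cos(psi),np.sin(psi),0]); k=np.array([0,0,1.])
    x=np.cos(th)*u+np.sin(th)*k; z=-np.sin(th)*u+np.cos(th)*k
    return np.c_[x,np.cross(z,x),z]
def toolR(R): return np.c_[-R[:,1]*-1*np.linalg.det(np.c_[R[:,1],R[:,0],-R[:,2]]),R[:,0],-R[:,2]]
disc=np.array([.6128,.2695,.0782])
RT=tileR(); O=disc-.05*RT[:,2]-.005*RT[:,0]
def tilegrasp(back=0.,below=.033): return T(toolR(RT),O+RT[:,2]*(.1-below+back))
E
python3 - <<'E'
from h import *
print(O,tilegrasp(),np.linalg.det(toolR(RT)))
go(tilegrasp(.09),24)
E
```

```text
[0.63292818 0.26558748 0.03232464] [[ 0.190809    0.8518749   0.48775105  0.60024886]
 [ 0.98162718 -0.16558771 -0.0948092   0.27193969]
 [ 0.          0.49688014 -0.86781918  0.09046853]
 [ 0.          0.          0.          1.        ]] 1.0Traceback (most recent call last):
  File "<stdin>", line 3, in <module>
  File "h.py", line 27, in go
    "pos",s["ee_pos"].round(4),"t",s["time"],"gap",s["finger_gap"].round(4),"F",s["wrist_force"].round(1),s["gripper_force"])
                                                   ^^^^^^^^^^^^^^^^^^^^^
AttributeError: 'float' object has no attribute 'round'
```

```bash
sed -i 's/s\["finger_gap"\].round(4)/round(s["finger_gap"],4)/' h.py
python3 - <<'E'
from h import *
go(tilegrasp(.09),24)
P=tilegrasp(.09); C=bot.state(); C=T(C["tool_rot"],C["ee_pos"]); D=np.linalg.inv(C)@P; L=np.real(logm(D))
print([(C@expm(L*f))[:3,3].round(3).tolist() for f in(.25,.5,.75)])
E
```

```text
total [ 62.276 -64.464   6.28  -27.584  14.031 -52.834] row [ 3.611 -1.405  0.071 -1.149  0.585 -2.201] pos [ 0.2631 -0.5666  0.2308] t 0.2 gap 0.0854 F [-0.6  0.8 -0.5] 0.0
[[0.407, -0.385, 0.227], [0.506, -0.175, 0.22], [0.556, 0.051, 0.202]]
```

Request:
carry_out(motion=[[[3.61,-1.4,0.07,-1.15,0.58,-2.2,0.5],[3.61,-1.4,0.07,-1.15,0.58,-2.2,0.5],[3.61,-1.4,0.07,-1.15,0.58,-2.2,0.5],[3.61,-1.4,0.07,-1.15,0.58,-2.2,0.5],[3.61,-1.4,0.07,-1.15,0.58,-2.2,0.5],[3.61,-1.4,0.07,-1.15,0.58,-2.2,0.5],[3.61,-1.4,0.07,-1.15,0.58,-2.2,0.5],[3.61,-1.4,0.07,-1.15,0.58,-2.2,0.5],[3.61,-1.4,0.07,-1.15,0.58,-2.2,0.5],[3.61,-1.4,0.07,-1.15,0.58,-2.2,0.5],[3.61,-1.4,0.07,-1.15,0.58,-2.2,0.5],[3.61,-1.4,0.07,-1.15,0.58,-2.2,0.5]]])

```text
time: 1.2
ee_pos: [0.5074, -0.1741, 0.2203]
tool_rot: [[0.614, 0.752, 0.241], [0.787, -0.607, -0.112], [0.062, 0.259, -0.964]]
wrist_force: [0.7, -0.4, -0.1]
finger_gap: 0.0426
gripper_force: 0.0
```

Request:
carry_out(motion=[[[3.61,-1.4,0.07,-1.15,0.58,-2.2,0.5],[3.61,-1.4,0.07,-1.15,0.58,-2.2,0.5],[3.61,-1.4,0.07,-1.15,0.58,-2.2,0.5],[3.61,-1.4,0.07,-1.15,0.58,-2.2,0.5],[3.61,-1.4,0.07,-1.15,0.58,-2.2,0.5],[3.61,-1.4,0.07,-1.15,0.58,-2.2,0.5],[3.61,-1.4,0.07,-1.15,0.58,-2.2,0.5],[3.61,-1.4,0.07,-1.15,0.58,-2.2,0.5],[3.61,-1.4,0.07,-1.15,0.58,-2.2,0.5],[3.61,-1.4,0.07,-1.15,0.58,-2.2,0.5],[3.61,-1.4,0.07,-1.15,0.58,-2.2,0.5],[0,0,0,0,0,0,0.5]]])

```text
time: 2.2
ee_pos: [0.5581, 0.251, 0.1742]
tool_rot: [[0.216, 0.857, 0.469], [0.976, -0.195, -0.093], [0.011, 0.478, -0.878]]
wrist_force: [-0.2, 0.5, 0.3]
finger_gap: 0.0428
gripper_force: 0.0
```

Run:
```python
from h import *
go(tilegrasp(.09),3)
```

```text
total [ 2.83  -0.994  0.133 -1.248  0.151 -1.6  ] row [ 0.946 -0.323  0.043 -0.416  0.05  -0.533] pos [0.5581 0.251  0.1742] t 2.2 gap 0.0428 F [-0.2  0.5  0.3] 0.0
```

Request:
carry_out(motion=[[[0.95,-0.32,0.04,-0.42,0.05,-0.53,0.5],[0.95,-0.32,0.04,-0.42,0.05,-0.53,0.5],[0.95,-0.32,0.04,-0.42,0.05,-0.53,0.5],[0,0,2,0,0,0,0.5],[0,0,2,0,0,0,0.5],[0,0,0,0,0,0,0.5]]])

```text
time: 2.7
ee_pos: [0.5796, 0.264, 0.1323]
tool_rot: [[0.207, 0.85, 0.485], [0.978, -0.177, -0.109], [-0.007, 0.497, -0.868]]
wrist_force: [-0.6, -0.2, 0.4]
finger_gap: 0.0425
gripper_force: 0.0
```

Run:
```python
from h import *
go(tilegrasp(0),5)
s=bot.capture("scene");t=bot.capture("top")
cv2.imwrite("pics/m2.png",np.hstack([crop(s["image"],355,140,80,80,5),crop(t["image"],210,140,80,80,5)]))
```

```text
total [ 1.236 -0.463  4.542  0.006  0.836 -0.64 ] row [ 0.242 -0.091  0.91   0.001  0.167 -0.128] pos [0.5796 0.264  0.1323] t 2.7 gap 0.0425 F [-0.6 -0.2  0.4] 0.0
```

View pics/m2.png

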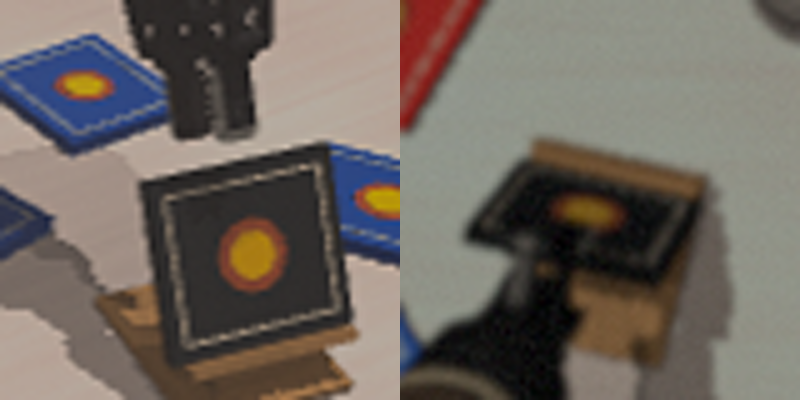

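The gripper is just above the tile's top edge, near its middle: the fingers are at scene crop (215,130) and the tile's top edge runs from (140,180) to (330,145). I'll correct sideways before going down.

Request:
carry_out(motion=[[[0.4,-0.15,0,0,0.28,-0.21,0.5],[0.4,-0.15,0,0,0.28,-0.21,0.5],[0.4,-0.15,0,0,0.28,-0.21,0.5],[0,0,0,0,0,0,0.5],[0,0,0,0,0,0,0.5]]])

```text
time: 3.22
ee_pos: [0.5775, 0.2796, 0.1334]
tool_rot: [[0.187, 0.851, 0.491], [0.982, -0.164, -0.09], [0.004, 0.499, -0.867]]
wrist_force: [0.5, -0.4, 0.3]
finger_gap: 0.0428
gripper_force: 0.0
```

Run:
```python
from h import *
go(tilegrasp(0),5)
```

```text
total [-0.34  -0.084  4.902  0.137 -0.303  0.058] row [-0.066 -0.016  0.981  0.027 -0.061  0.012] pos [0.5775 0.2796 0.1334] t 3.2167 gap 0.0428 F [ 0.5 -0.4  0.3] 0.0
```

Request:
carry_out(motion=[[[-0.11,-0.03,0.98,0,-0.1,0,0.5],[-0.11,-0.03,0.98,0,-0.1,0,0.5],[-0.11,-0.02,0.98,0,-0.1,0,0.5],[0,0,0.98,0,0,0,0.5],[0,0,0.98,0,0,0,0.5],[0,0,0,0,0,0,0.5],[0,0,0,0,0,0,0.5],[0,0,0,0,0,0,0.5]]], squeeze=50)

```text
time: 3.88
ee_pos: [0.6002, 0.2715, 0.0898]
tool_rot: [[0.19, 0.851, 0.489], [0.982, -0.165, -0.096], [-0.001, 0.498, -0.867]]
wrist_force: [0.5, 0.2, -0.1]
finger_gap: 0.0429
gripper_force: 0.0
```

Run:
```python
from h import *
go(tilegrasp(0),5)
```

```text
total [ 0.041  0.026 -0.058  0.089  0.038  0.05 ] row [ 0.008  0.005 -0.012  0.018  0.008  0.01 ] pos [0.6002 0.2715 0.0898] t 3.8833 gap 0.0429 F [ 0.5  0.2 -0.1] 0.0
```

Request:
carry_out(motion=[[[0,0,0,0,0,0,0],[0,0,0,0,0,0,0],[0,0,0,0,0,0,0],[0,0,0,0,0,0,0],[0,0,0,0,0,0,0],[0,0,0,0,0,0,0],[0,0,0,0,0,0,0]]], squeeze=50)

```text
time: 4.47
ee_pos: [0.6005, 0.2716, 0.0907]
tool_rot: [[0.19, 0.851, 0.49], [0.982, -0.165, -0.095], [-0.0, 0.499, -0.866]]
wrist_force: [-3.0, -0.1, 5.4]
finger_gap: 0.0095
gripper_force: 50.0
```

Request:
carry_out(motion=[[[0,0,-0.5,0,0,0,0],[0,0,-1,0,0,0,0],[0,0,-1.5,0,0,0,0],[0,0,-1.5,0,0,0,0],[0,0,-1.5,0,0,0,0],[0,0,-1.5,0,0,0,0],[0,0,-1.5,0,0,0,0],[0,0,-1.5,0,0,0,0],[0,0,-1,0,0,0,0],[0,0,-0.5,0,0,0,0],[0,0,0,0,0,0,0],[0,0,0,0,0,0,0]]])

```text
time: 5.47
ee_pos: [0.5416, 0.2824, 0.1936]
tool_rot: [[0.191, 0.851, 0.489], [0.982, -0.165, -0.096], [-0.001, 0.498, -0.867]]
wrist_force: [-0.3, 0.4, -4.0]
finger_gap: 0.0092
gripper_force: 49.1
```

```bash
cat >> h.py <<'E'
B=np.array([.610,-.025,.018]); RB=tileR(0,psi)
E
python3 - <<'E'
from h import *
go(T(toolR(RB),B+[0,0,.067+.06]),15)
E
```

```text
total [-2.8862e+01  8.4610e+00  1.0525e+01  2.9893e+01  8.5000e-02  1.9000e-02] row [-1.925e+00  7.250e-01  5.500e-01  1.993e+00  6.000e-03  1.000e-03] pos [0.5416 0.2824 0.1936] t 5.4667 gap 0.0092 F [-0.3  0.4 -4. ] 49.14985120296478
```

Request:
carry_out(motion=[[[-1.92,0.72,0.55,2,0,0,0],[-1.92,0.72,0.55,2,0,0,0],[-1.92,0.72,0.55,2,0,0,0],[-1.92,0.72,0.55,2,0,0,0],[-1.92,0.72,0.55,2,0,0,0],[-1.92,0.72,0.55,2,0,0,0],[-1.92,0.72,0.55,2,0,0,0],[-1.92,0.72,0.55,2,0,0,0],[-1.92,0.72,0.55,2,0,0,0],[-1.92,0.72,0.55,2,0,0,0],[-1.92,0.72,0.55,2,0,0,0],[-1.92,0.72,0.55,2,0,0,0]]])

```text
time: 6.47
ee_pos: [0.5981, 0.035, 0.1588]
tool_rot: [[0.192, 0.977, 0.098], [0.981, -0.19, -0.021], [-0.002, 0.1, -0.995]]
wrist_force: [0.5, 1.0, -2.8]
finger_gap: 0.0088
gripper_force: 49.2
```

Request:
carry_out(motion=[[[-1.92,0.72,0.55,2,0,0,0],[-1.92,0.72,0.55,2,0,0,0],[-1.92,0.72,0.55,2,0,0,0],[0,0,0,0,0,0,0],[0,0,0,0,0,0,0],[0,0,0,0,0,0,0]]])

```text
time: 6.97
ee_pos: [0.6091, -0.0238, 0.144]
tool_rot: [[0.191, 0.982, -0.003], [0.982, -0.191, -0.0], [-0.001, -0.003, -1.0]]
wrist_force: [0.2, -0.5, -3.2]
finger_gap: 0.0092
gripper_force: 49.4
```

Run:
```python
from h import *
go(T(toolR(RB),B+[0,0,.067]),4)
s=bot.capture("scene");t=bot.capture("top")
np.save("cam.npy",{"s":s,"t":t},allow_pickle=True)
cv2.imwrite("pics/m3.png",np.hstack([crop(s["image"],260,180,100,100,4),crop(t["image"],300,135,100,100,4)]))
```

```text
total [-0.099  0.134  5.904 -0.179  0.051 -0.012] row [-0.025  0.032  1.476 -0.045  0.013 -0.003] pos [ 0.6091 -0.0238  0.144 ] t 6.9667 gap 0.0092 F [ 0.2 -0.5 -3.2] 49.38996434211731
```

View pics/m3.png

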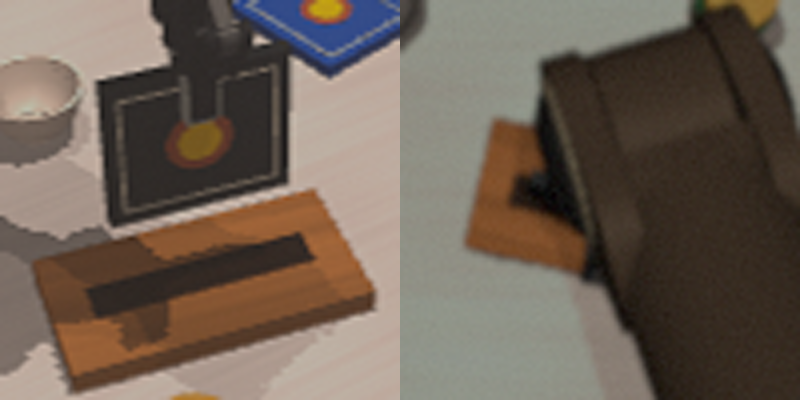

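The scene crop shows the tile upright in the grip above the board, with its bottom front corners at about crop (112,225) and (288,185). Next I'll check its offset in the hand and cross-check the stripe.

Run:
```python
from h import *
s=np.load("cam.npy",allow_pickle=True).item()["s"]
f=lambda L:[(260+(a+.5)/4-.5,180+(b+.5)/4-.5) for a,b in L]
st=bot.state(); p=st["ee_pos"]; n=RB[:,0]; p0=p+.005*n
e=np.array(s["eye"])
for d in ray(s,f([(112,225),(289,184),(97,82),(287,42)])):
    q=e+d*((p0-e)@n/(d@n)); print("tile y,z rel TCP mm",((q-p)@RB[:,1]*1000).round(1),((q-p)[2]*1000).round(1))
q=plane(s,f([(88,292),(96,318),(304,233),(313,258)]),.018); print(q.round(4),q.mean(0))
```

```text
tile y,z rel TCP mm -55.9 -64.5
tile y,z rel TCP mm 53.5 -68.7
tile y,z rel TCP mm -56.6 39.2
tile y,z rel TCP mm 52.0 36.2
[[ 0.5863 -0.0908  0.018 ]
 [ 0.608  -0.0965  0.018 ]
 [ 0.6131  0.0475  0.018 ]
 [ 0.6348  0.0399  0.018 ]] [ 0.61056356 -0.02497726  0.018     ]
```

Request:
carry_out(motion=[[[0.02,0.05,1,-0.06,0,0,0],[0.02,0.05,1,-0.06,0,0,0],[0.02,0.05,1,-0.06,0,0,0],[0,0,1,0,0,0,0],[0,0,0.7,0,0,0,0],[0,0,0.4,0,0,0,0],[0,0,0,0,0,0,0],[0,0,0,0,0,0,0],[0,0,0,0,0,0,0]]], squeeze=40)

```text
time: 7.82
ee_pos: [0.6115, -0.0235, 0.0946]
tool_rot: [[0.191, 0.982, 0.002], [0.982, -0.191, -0.001], [-0.001, 0.002, -1.0]]
wrist_force: [-0.4, -0.2, -2.3]
finger_gap: 0.0093
gripper_force: 49.3
```

Run:
```python
from h import *
go(T(toolR(RB),np.r_[.6104,-.025,.018]+.0015*RB[:,1]+[0,0,.067]),4)
s=bot.capture("scene")
cv2.imwrite("pics/m4.png",crop(s["image"],270,180,80,90,6))
```

```text
total [-0.015 -0.079  0.957  0.13   0.046  0.01 ] row [-0.004 -0.019  0.239  0.032  0.011  0.003] pos [ 0.6115 -0.0235  0.0946] t 7.8167 gap 0.0093 F [-0.4 -0.2 -2.3] 49.33216094970703
```

View pics/m4.png

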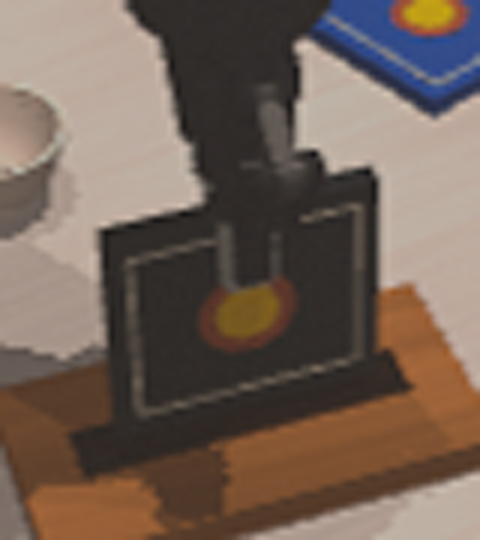

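The tile hovers over the stripe, in line with it, with its bottom edge crossing about (120,425)–(375,355). I'll lower it to contact.

Request:
carry_out(motion=[[[0,-0.04,0.4,0.06,0,0,0],[0,-0.04,0.3,0.06,0,0,0],[0,0,0.1,0,0,0,0],[0,0,0,0,0,0,0],[0,0,0,0,0,0,0]]], squeeze=25)

```text
time: 8.28
ee_pos: [0.6103, -0.0234, 0.0861]
tool_rot: [[0.191, 0.982, -0.001], [0.982, -0.191, -0.001], [-0.001, -0.001, -1.0]]
wrist_force: [0.1, -0.4, -3.2]
finger_gap: 0.0094
gripper_force: 49.4
```

Request:
carry_out(motion=[[[0,0,0.1,0,0,0,0],[0,0,0,0,0,0,0]]])

```text
time: 8.45
ee_pos: [0.6105, -0.0236, 0.0858]
tool_rot: [[0.191, 0.982, -0.0], [0.982, -0.191, -0.001], [-0.001, -0.0, -1.0]]
wrist_force: [-1.3, -1.6, 3.5]
finger_gap: 0.0093
gripper_force: 50.3
```

Request:
carry_out(motion=[[[0,0,0.1,0,0,0,0],[0,0,0,0,0,0,0]]])

```text
time: 8.62
ee_pos: [0.6107, -0.0239, 0.0855]
tool_rot: [[0.191, 0.982, 0.0], [0.982, -0.191, -0.002], [-0.002, 0.001, -1.0]]
wrist_force: [-3.3, -1.3, 9.3]
finger_gap: 0.0094
gripper_force: 51.3
```

Request:
carry_out(motion=[[[0,0,0.15,0,0,0,0],[0,0,0,0,0,0,0],[0,0,0,0,0,0,0]]], squeeze=25)

```text
time: 8.87
ee_pos: [0.611, -0.0242, 0.0853]
tool_rot: [[0.192, 0.981, 0.001], [0.981, -0.192, -0.003], [-0.002, 0.002, -1.0]]
wrist_force: [-7.0, -3.2, 19.9]
finger_gap: 0.0092
gripper_force: 53.0
```

Request:
carry_out(motion=[[[0,0,-0.25,0,0,0,0],[0,0,0,0,0,0,0]]])

```text
time: 9.03
ee_pos: [0.6107, -0.0233, 0.0858]
tool_rot: [[0.191, 0.982, 0.001], [0.982, -0.191, -0.001], [-0.001, 0.001, -1.0]]
wrist_force: [0.5, 0.9, -3.4]
finger_gap: 0.0094
gripper_force: 49.5
```

Request:
carry_out(motion=[[[0,0,0.08,0,0,0,0],[0,0,0,0,0,0,0],[0,0,0,0,0,0,0.14],[0,0,0,0,0,0,0.17],[0,0,0,0,0,0,0.2],[0,0,0,0,0,0,0.25],[0,0,0,0,0,0,0.3],[0,0,0,0,0,0,0.3]]])

```text
time: 9.7
ee_pos: [0.6102, -0.0234, 0.0841]
tool_rot: [[0.191, 0.982, -0.001], [0.982, -0.191, -0.001], [-0.001, -0.001, -1.0]]
wrist_force: [0.4, 0.0, 0.2]
finger_gap: 0.0254
gripper_force: 0.0
```

Run:
```python
from h import *
go(T(toolR(RB),np.r_[.6104,-.025,.018]+[0,0,.067]),4)
s=bot.capture("scene")
cv2.imwrite("pics/m5.png",crop(s["image"],270,180,80,90,6))
```

```text
total [-0.156  0.046 -0.087 -0.048  0.055  0.016] row [-0.039  0.012 -0.022 -0.012  0.014  0.004] pos [ 0.6102 -0.0234  0.0841] t 9.7 gap 0.0254 F [0.4 0.  0.2] 0.0
```

View pics/m5.png

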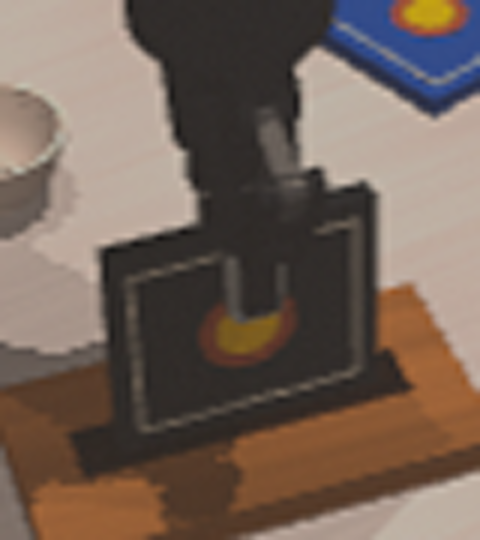

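The tile stands freely on the stripe, with its bottom edge parallel to it and centred. I'll retreat straight up.

Request:
carry_out(motion=[[[0,0,-0.5,0,0,0,0.3],[0,0,-1,0,0,0,0.3],[0,0,-1.5,0,0,0,0.3],[0,0,-1.5,0,0,0,0.3],[0,0,-2,0,0,0,0.3],[0,0,-2,0,0,0,0.4],[0,0,-2,0,0,0,0.7],[0,0,-2,0,0,0,1],[0,0,-1,0,0,0,1],[0,0,0,0,0,0,1],[0,0,0,0,0,0,1]]])

```text
time: 10.67
ee_pos: [0.6105, -0.0234, 0.2197]
tool_rot: [[0.191, 0.982, 0.0], [0.982, -0.191, -0.001], [-0.001, 0.0, -1.0]]
wrist_force: [-0.9, 0.5, -1.3]
finger_gap: 0.0855
gripper_force: 0.0
```

```bash
cat >> h.py <<'E'
G=np.array([.535,-.3155,0]); RC=np.array([[-.04,.9992,0],[.9992,.04,0],[0,0,-1.]])
E
python3 - <<'E'
from h import *
go(T(RC,G+[0,0,.11]),10)
E
```

```text
total [-3.0100e+01 -1.8390e+00  1.1002e+01  1.7000e-02  6.7000e-02 -1.3293e+01] row [-2.982e+00 -4.980e-01  1.099e+00  2.000e-03  7.000e-03 -1.329e+00] pos [ 0.6105 -0.0234  0.2197] t 10.6667 gap 0.0855 F [-0.9  0.5 -1.3] 0.0
```

Request:
carry_out(motion=[[[-2.98,-0.5,0.3,0,0,-1.33,1],[-2.98,-0.5,0.8,0,0,-1.33,1],[-2.98,-0.5,1.1,0,0,-1.33,1],[-2.98,-0.5,1.1,0,0,-1.33,1],[-2.98,-0.5,1.1,0,0,-1.33,1],[-2.98,-0.5,1.1,0,0,-1.33,1],[-2.98,-0.5,1.1,0,0,-1.33,1],[-2.98,-0.5,1.4,0,0,-1.33,1],[-2.98,-0.5,1.5,0,0,-1.33,1],[-2.98,-0.5,1.5,0,0,-1.33,1],[0,0,0,0,0,0,1],[0,0,0,0,0,0,1]]])

```text
time: 11.67
ee_pos: [0.532, -0.317, 0.1066]
tool_rot: [[-0.036, 0.999, -0.005], [0.999, 0.036, 0.001], [0.001, -0.005, -1.0]]
wrist_force: [0.5, 1.1, 1.1]
finger_gap: 0.0854
gripper_force: 0.0
```

Run:
```python
from h import *
go(T(RC,G+[0,0,.11]),3)
s=bot.capture("scene");t=bot.capture("top")
A=np.hstack([crop(s["image"],165,235,80,75,5),crop(s["image"],275,185,80,75,5)])
cv2.imwrite("pics/m6.png",A); np.save("cam.npy",{"s":s,"t":t},allow_pickle=True)
```

```text
total [ 0.139  0.301 -0.343 -0.297 -0.08  -0.219] row [ 0.046  0.1   -0.114 -0.099 -0.027 -0.073] pos [ 0.532  -0.317   0.1066] t 11.6667 gap 0.0854 F [0.5 1.1 1.1] 0.0
```

View pics/m6.png

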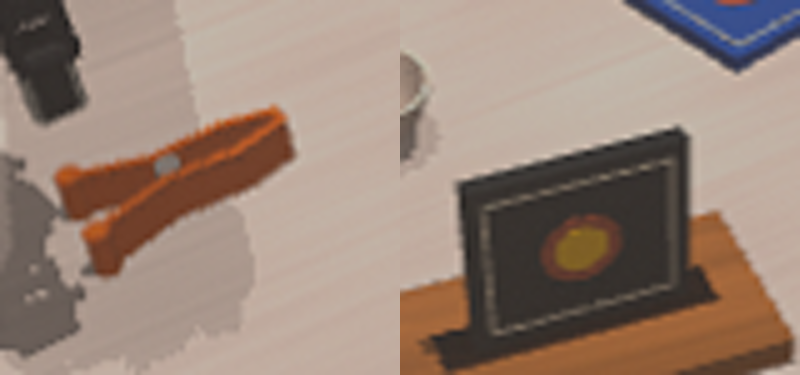

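Left crop: the clip is untouched, boss tops at (68,176) and (97,233), coil at (167,165). Right crop: the tile stands on the stripe with its bottom corners at (480,338) and (690,275).

Run:
```python
from h import *
s=np.load("cam.npy",allow_pickle=True).item()["s"]
f=lambda L,x,y:[(x+(a+.5)/5-.5,y+(b+.5)/5-.5) for a,b in L]
print("clip boss,boss,coil",plane(s,f([(68,176),(97,233),(167,163)],165,235),.026).round(4).tolist())
F=lambda L:f([(a-400,b) for a,b in L],275,185)
b=plane(s,F([(478,338),(691,274)]),.018); tp=plane(s,F([(459,183),(688,128)]),.118)
m=b.mean(0)-.005*RB[:,0]
print("tile bottom",b.round(4).tolist(),m.round(4),np.linalg.norm(b[1]-b[0]),"yaw",np.degrees(np.arctan2(-(b[1]-b[0])[0],(b[1]-b[0])[1])))
print("top",tp.round(4).tolist(),tp.mean(0),"along",(m-B)@RB[:,1],"across",(m-B)@RB[:,0])
```

```text
clip boss,boss,coil [[0.5158, -0.3193, 0.026], [0.5567, -0.3171, 0.026], [0.5323, -0.2781, 0.026]]
tile bottom [[0.5962, -0.0726, 0.018], [0.6139, 0.0385, 0.018]] [ 0.6001 -0.0161  0.018 ] 0.11253361306491984 yaw -9.079473071064141
top [[0.5963, -0.0749, 0.118], [0.6189, 0.0332, 0.118]] [ 0.60758673 -0.02086108  0.118     ] along 0.006839203211499824 across -0.011379459328121526
```

Run:
```python
from h import *
d=np.load("cam.npy",allow_pickle=True).item(); s,t=d["s"],d["t"]
h=cv2.cvtColor(s["image"],cv2.COLOR_RGB2HSV); m=(h[...,0]<32)&(h[...,1]>120)&(h[...,2]>60); r=np.zeros_like(m); r[222:247,300:324]=1
q=np.argwhere(m&r)[:,::-1]; print(len(q),q.mean(0)); p=plane(s,[q.mean(0)],.068)[0]-.005*RB[:,0]; print("disc",p,"along",(p-B)@RB[:,1],"across",(p-B)@RB[:,0])
f=lambda L:[(275+(a-400+.5)/5-.5,185+(b+.5)/5-.5) for a,b in L]
e=np.array(s["eye"]); p0=B+.005*RB[:,0]
for v in ray(s,f([(484,208),(672,162),(678,284),(494,333)])):
    x=e+v*((p0-e)@RB[:,0]/(v@RB[:,0])); print(((x-B)@RB*1000).round(1))
cv2.imwrite("pics/m7.png",np.vstack([crop(t["image"],300,150,100,60,6),np.zeros((1,600,3),np.uint8)]))
```

```text
139 [310.72661871 234.08633094]
disc [ 0.60998372 -0.02328142  0.068     ] along 0.0016839018788893895 across -0.00034390394621431426
[  5.  -43.2  89.6]
[ 5.  47.9 88.5]
[ 5.  50.8  9.3]
[  5.  -43.6  10.2]
```

View pics/m7.png

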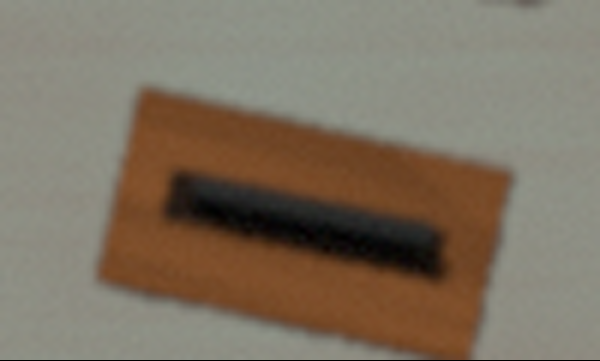

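The top view shows the tile's top edge centred within the stripe, which agrees with the scene numbers (about 2 mm along, 0 across). Next is the clip.

Request:
carry_out(motion=[[[0,0.17,0,-0.15,0,-0.2,1],[0,0.17,1,-0.15,0,-0.2,1],[0,0,1.5,0,0,0,1],[0,0,1.5,0,0,0,1],[0,0,1.5,0,0,0,1],[0,0,1.5,0,0,0,1],[0,0,1.5,0,0,0,1],[0,0,0.8,0,0,0,1],[0,0,0,0,0,0,1],[0,0,0,0,0,0,1],[0,0,0,0,0,0,1]]], squeeze=35)

```text
time: 12.68
ee_pos: [0.5392, -0.315, 0.0175]
tool_rot: [[-0.048, 0.999, 0.006], [0.999, 0.048, -0.001], [-0.001, 0.006, -1.0]]
wrist_force: [0.3, -0.2, -0.1]
finger_gap: 0.0853
gripper_force: 0.0
```

Run:
```python
from h import *
go(T(RC,np.array([.5355,-.317,.003])),3)
```

```text
total [-0.18  -0.391  1.445  0.322  0.076  0.453] row [-0.06  -0.129  0.482  0.107  0.025  0.151] pos [ 0.5392 -0.315   0.0175] t 12.6833 gap 0.0853 F [ 0.3 -0.2 -0.1] 0.0
```

Request:
carry_out(motion=[[[-0.09,-0.18,0.5,0.15,0,0,1],[-0.09,-0.18,0.5,0.15,0,0,1],[0,0,0.3,0,0,0,1],[0,0,0,0,0,0,1],[0,0,0,0,0,0,1],[0,0,0,0,0,0,1]]], squeeze=35)

```text
time: 13.18
ee_pos: [0.5351, -0.3172, 0.0037]
tool_rot: [[-0.047, 0.999, -0.001], [0.999, 0.047, -0.001], [-0.001, -0.001, -1.0]]
wrist_force: [0.5, 0.5, -0.2]
finger_gap: 0.0855
gripper_force: 0.0
```

Run:
```python
from h import *
go(T(RC,np.array([.5355,-.317,.003])),3)
```

```text
total [ 0.013  0.044  0.073 -0.039  0.049  0.417] row [ 0.005  0.015  0.024 -0.013  0.016  0.139] pos [ 0.5351 -0.3172  0.0037] t 13.1833 gap 0.0855 F [ 0.5  0.5 -0.2] 0.0
```

Request:
carry_out(motion=[[[0,0,0,0,0,0,0.62],[0,0,0,0,0,0,0.62],[0,0,0,0,0,0,0.55],[0,0,0,0,0,0,0.5],[0,0,0,0,0,0,0.4],[0,0,0,0,0,0,0.3],[0,0,0,0,0,0,0.2],[0,0,0,0,0,0,0],[0,0,0,0,0,0,0],[0,0,0,0,0,0,0]]], squeeze=35)

```text
time: 14.02
ee_pos: [0.537, -0.3181, 0.0059]
tool_rot: [[-0.047, 0.999, 0.003], [0.999, 0.047, -0.003], [-0.003, 0.003, -1.0]]
wrist_force: [-0.5, -0.3, 13.1]
finger_gap: 0.0236
gripper_force: 35.2
```

Request:
carry_out(motion=[[[0,0,-0.5,0,0,0,0],[0,0,-1,0,0,0,0],[0,0,-1.5,0,0,0,0],[0,0,-1.5,0,0,0,0],[0,0,-1.5,0,0,0,0],[0,0,-1,0,0,0,0],[0,0,-0.5,0,0,0,0],[0,0,0,0,0,0,0],[0,0,0,0,0,0,0]]])

```text
time: 14.77
ee_pos: [0.5347, -0.3171, 0.0784]
tool_rot: [[-0.047, 0.999, -0.001], [0.999, 0.047, -0.001], [-0.001, -0.001, -1.0]]
wrist_force: [0.1, 0.1, -0.8]
finger_gap: 0.0234
gripper_force: 34.5
```

Run:
```python
from h import *
s=bot.capture("scene");t=bot.capture("top"); st=bot.state(); print(st["ee_pos"],st["finger_gap"],st["gripper_force"],st["wrist_force"])
A=np.hstack([crop(s["image"],165,205,80,80,5),crop(t["image"],390,170,80,80,5)])
cv2.imwrite("pics/m8.png",A); np.save("cam.npy",{"s":s,"t":t},allow_pickle=True)
```

```text
[ 0.53442091 -0.31688712  0.07774633] 0.02355555490907115 34.5143848657608 [-0.27174334  0.29470155 -1.02071582]
```

View pics/m8.png

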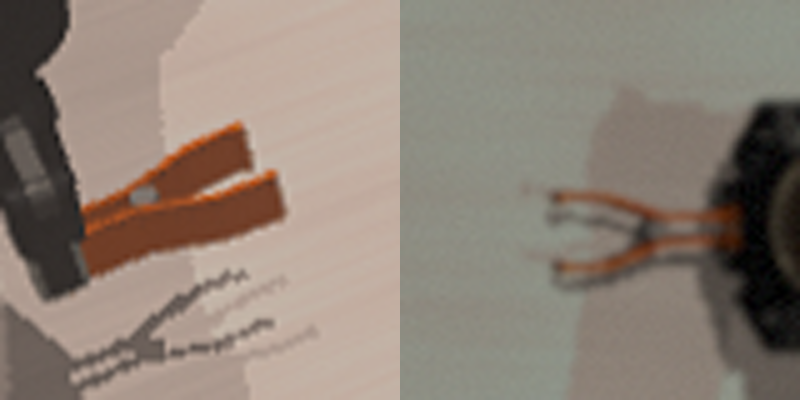

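The clip is held level with its jaws wide open. Its tips are at scene crop (240,125)/(276,173) and top crop (552,196)/(556,266).

Run:
```python
from h import *
d=np.load("cam.npy",allow_pickle=True).item(); s,t=d["s"],d["t"]
S=[(165+(a+.5)/5-.5,205+(b+.5)/5-.5) for a,b in((240,125),(276,173),(143,192))]
U=[(390+(a-400+.5)/5-.5,170+(b+.5)/5-.5) for a,b in((552,266),(552,196),(645,231))]
q=tri(s,S,t,U); print(q.round(4)); st=bot.state(); p=st["ee_pos"]; R=st["tool_rot"]
print(((q[:,:3]-p)@R*1000).round(1))
```

```text
[[ 0.5096 -0.218   0.0958  3.4462]
 [ 0.5487 -0.216   0.096   2.1171]
 [ 0.5303 -0.2687  0.0965  3.5857]]
[[ 99.9 -20.1 -18. ]
 [100.1  19.  -18.3]
 [ 48.3  -1.9 -18.8]]
```

```bash
cat >> h.py <<'E'
def clip(back): return T(toolR(RB),B*[1,1,0]+RB[:,1]*(.002-.045-.0985-back)+RB[:,0]*.001+[0,0,.063])
E
python3 - <<'E'
from h import *
go(clip(.06),8)
E
```

```text
total [ 9.199  4.254  1.464 -0.119  0.022 13.711] row [ 1.202  0.409  0.184 -0.015  0.003  1.714] pos [ 0.5344 -0.3169  0.0777] t 14.8667 gap 0.0236 F [-0.3  0.3 -1. ] 34.5143848657608
```

Request:
carry_out(motion=[[[1.2,0.41,0.18,0,0,1.7,0],[1.2,0.41,0.18,0,0,1.7,0],[1.2,0.41,0.18,0,0,1.7,0],[1.2,0.41,0.18,0,0,1.7,0],[1.2,0.41,0.18,0,0,1.7,0],[1.2,0.41,0.18,0,0,1.7,0],[1.2,0.41,0.18,0,0,1.7,0],[1.2,0.41,0.18,0,0,1.7,0],[0,0,0,0,0,0,0],[0,0,0,0,0,0,0],[0,0,0,0,0,0,0],[0,0,0,0,0,0,0]]])

```text
time: 15.87
ee_pos: [0.5725, -0.2246, 0.0639]
tool_rot: [[0.19, 0.982, -0.002], [0.982, -0.19, -0.001], [-0.002, -0.001, -1.0]]
wrist_force: [-0.2, -0.0, -1.1]
finger_gap: 0.0236
gripper_force: 34.5
```

Run:
```python
from h import *
go(clip(.06),3)
s=bot.capture("scene");t=bot.capture("top")
A=np.hstack([crop(s["image"],230,180,100,100,4),crop(t["image"],320,140,100,100,4)])
cv2.imwrite("pics/m9.png",A); np.save("cam.npy",{"s":s,"t":t},allow_pickle=True)
```

```text
total [ 0.16  -0.023  0.088 -0.07   0.094  0.07 ] row [ 0.053 -0.008  0.029 -0.023  0.031  0.023] pos [ 0.5725 -0.2246  0.0639] t 15.8667 gap 0.0236 F [-0.2 -0.  -1.1] 34.52739179134369
```

View pics/m9.png

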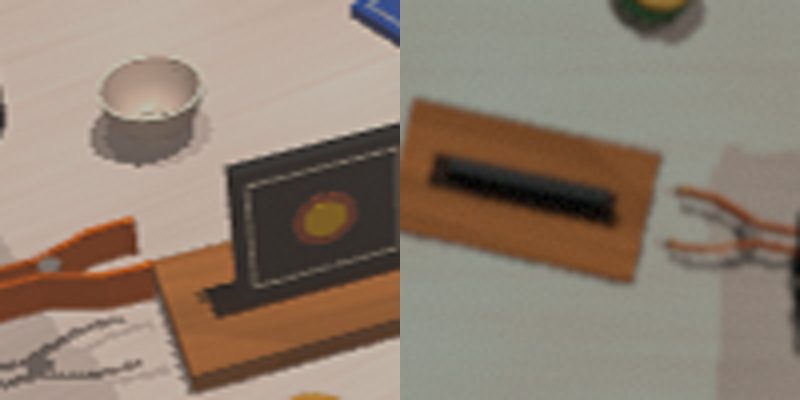

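Scene crop: the jaw tips are at (135,220)/(155,265), just short of the board, and the tile's near edge is at x≈230. Top crop: the tips at (676,190)/(668,244) straddle the tile's line.

Run:
```python
from h import *
d=np.load("cam.npy",allow_pickle=True).item(); s,t=d["s"],d["t"]
S=[(230+(a+.5)/4-.5,180+(b+.5)/4-.5) for a,b in((135,219),(156,263),(48,265))]
U=[(320+(a-400+.5)/4-.5,140+(b+.5)/4-.5) for a,b in((667,244),(676,190),(744,235))]
q=tri(s,S,t,U); print(q.round(4)); print(((q[:,:3]-B)@RB*1000).round(1))
S=[(230+(a+.5)/4-.5,180+(b+.5)/4-.5) for a,b in((227,165),(229,166))]
print("tile top back -y corner",((plane(s,S,.118)-B)@RB*1000).round(1))
U=[(320+(a-400+.5)/4-.5,140+(b+.5)/4-.5) for a,b in((613,203),(444,163))]
print("top cam tile top ends",((plane(t,U,.118)-B)@RB*1000).round(1))
```

```text
[[ 0.5702 -0.1235  0.0815  0.4784]
 [ 0.6085 -0.1287  0.0807  0.0549]
 [ 0.5775 -0.1788  0.0797  1.7697]]
[[ -20.2 -104.3   63.5]
 [  18.4 -102.1   62.7]
 [  -2.6 -157.1   61.7]]
tile top back -y corner [[ -5.  -51.3 100. ]
 [ -3.8 -50.5 100. ]]
top cam tile top ends [[ -3.3 -57.  100. ]
 [ -1.3  61.  100. ]]
```

Request:
carry_out(motion=[[[0.5,0.05,0,0,0,0,0],[1,0.05,0,0,0,0,0],[1,0,0,0,0,0,0],[1,0,0,0,0,0,0],[1,0,0,0,0,0,0],[0.8,0,0,0,0,0,0],[0.5,0,0,0,0,0,0],[0.3,0,0,0,0,0,0],[0,0,0,0,0,0,0],[0,0,0,0,0,0,0],[0,0,0,0,0,0,0]]])

```text
time: 16.88
ee_pos: [0.5855, -0.1644, 0.064]
tool_rot: [[0.19, 0.982, -0.001], [0.982, -0.19, -0.001], [-0.002, -0.001, -1.0]]
wrist_force: [0.2, -0.1, -0.4]
finger_gap: 0.0235
gripper_force: 34.5
```

Run:
```python
from h import *
go(clip(0),3)
s=bot.capture("scene");t=bot.capture("top")
A=np.hstack([crop(s["image"],240,180,80,90,5),crop(t["image"],320,140,80,90,5)])
cv2.imwrite("pics/m10.png",A); np.save("cam.npy",{"s":s,"t":t},allow_pickle=True)
```

```text
total [-0.002 -0.151  0.101 -0.04   0.086  0.064] row [-0.001 -0.05   0.034 -0.013  0.029  0.021] pos [ 0.5855 -0.1644  0.064 ] t 16.8833 gap 0.0235 F [ 0.2 -0.1 -0.4] 34.52683746814728
```

View pics/m10.png

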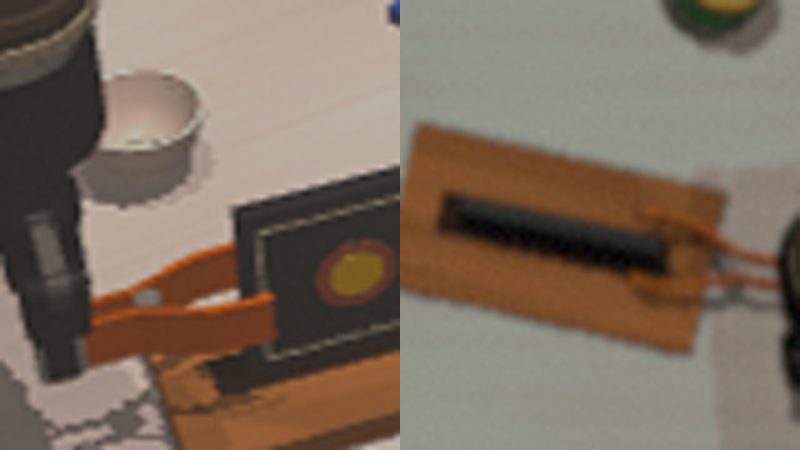

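The jaws straddle the tile's −y edge. The front jaw tip is at scene crop (273,295), in front of the tile; the rear jaw goes behind it. In the top crop the tips are at (650,208)/(632,278). Next I'll check the clearance numerically.

Run:
```python
from h import *
d=np.load("cam.npy",allow_pickle=True).item(); s,t=d["s"],d["t"]
f=lambda L:[(320+(a-400+.5)/5-.5,140+(b+.5)/5-.5) for a,b in L]
print("tips",((plane(t,f([(648,209),(633,277)]),.0815)-B)@RB*1000).round(1))
S=[(240+(a+.5)/5-.5,180+(b+.5)/5-.5) for a,b in((274,295),)]
print("front tip scene",((plane(s,S,.0815)-B)@RB*1000).round(1))
S=[(240+(a+.5)/5-.5,180+(b+.5)/5-.5) for a,b in((233,206),)]
print("tile corner back",((plane(s,S,.118)-B)@RB*1000).round(1))
g=t["image"].astype(int).sum(2)
for u in(365,368,370,372): print(u,g[175:202,u].tolist())
h=cv2.cvtColor(s["image"],cv2.COLOR_RGB2HSV); m=(h[...,0]<32)&(h[...,1]>120)&(h[...,2]>60); r=np.zeros_like(m); r[225:247,301:322]=1
q=np.argwhere(m&r)[:,::-1]; p=plane(s,[q.mean(0)],.068)[0]-.005*RB[:,0]; print(len(q),"disc",((p-B)@RB*1000).round(1))
```

```text
tips [[ 22.4 -45.4  63.5]
 [-16.8 -45.2  63.5]]
front tip scene [[ 19.2 -42.2  63.5]]
tile corner back [[ -5.4 -51.6 100. ]]
365 [227, 219, 213, 216, 218, 226, 230, 241, 236, 226, 204, 153, 127, 113, 78, 56, 23, 5, 52, 99, 151, 189, 218, 236, 243, 242, 248]
368 [262, 239, 224, 225, 223, 217, 217, 203, 186, 196, 207, 169, 137, 125, 103, 71, 38, 26, 56, 116, 177, 202, 176, 175, 178, 210, 230]
370 [299, 244, 234, 234, 223, 219, 243, 226, 193, 180, 175, 152, 139, 129, 110, 91, 53, 29, 38, 85, 145, 189, 188, 162, 160, 174, 207]
372 [337, 259, 234, 240, 243, 231, 232, 217, 179, 150, 167, 152, 140, 110, 98, 82, 73, 79, 61, 72, 147, 186, 209, 194, 179, 192, 208]
144 disc [-0.2  1.7 50. ]
```

Request:
carry_out(motion=[[[0.1,-0.08,0,0,0,0,0],[0.1,-0.07,0,0,0,0,0],[0,0,0,0,0,0,0],[0,0,0,0,0,0,0],[0,0,0,0,0,0,0],[0,0,0,0,0,0,0]]])

```text
time: 17.48
ee_pos: [0.5845, -0.1614, 0.0641]
tool_rot: [[0.189, 0.982, -0.001], [0.982, -0.189, -0.001], [-0.001, -0.001, -1.0]]
wrist_force: [0.1, 0.5, -0.1]
finger_gap: 0.0236
gripper_force: 34.5
```

Run:
```python
from h import *
s=bot.capture("scene")
h=cv2.cvtColor(s["image"],cv2.COLOR_RGB2HSV); m=(h[...,0]<32)&(h[...,1]>120)&(h[...,2]>60); r=np.zeros_like(m); r[225:247,301:322]=1
q=np.argwhere(m&r)[:,::-1]; p=plane(s,[q.mean(0)],.068)[0]-.005*RB[:,0]; print(len(q),"disc",((p-B)@RB*1000).round(1))
go(clip(0),3)
print(bot.hand_in())
```

```text
148 disc [-0.4  1.8 50. ]
total [-0.273 -0.002  0.107 -0.034  0.062  0.109] row [-0.091 -0.001  0.036 -0.011  0.021  0.036] pos [ 0.5845 -0.1614  0.0641] t 17.5333 gap 0.0235 F [-0.2  0.1  1.1] 34.524818658828735
the job is handed in; nothing more can be done
None
```

I handed the job in at 17.5 s: the tile stands upright on the stripe, about 2 mm off centre along it, and the clip is held squeezed open around the tile's −y edge without touching it, as far as the cameras and wrist force show (the hand-in gave no verdict).

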